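# Put the setting ring away in its dry box and fit the sprung hatch

## Task

Put the large setting ring away in the open grey dry box, lying flat over the brass peg, and leave the other tools where they are. Then close the box with its clear hatch, which is longer than the opening: tilt it, feed one end under the wide lip and push the sprung rail back, lower the other end past the nose and press it down on the rubber seal until it can go under the nose, so that it lies home against the end wall, held down by the nose.

Things in the scene. Friction and masses are not known exactly. Their poses are not given: they have to be found in the camera images.
- dry_box: Fixed open grey metal box, 222 x 116 x 56 mm high, any yaw. Origin: centre of its underside; z up; +x from its sprung end (nearer the robot) to its fixed end. In mm in its frame: inner faces of the side walls y = +/-48.5; well floor z = 6; flat ledges at z = 32, x = 71 to 101 at the fixed end and x = -104 to -50 at the sprung end. Opening from lip to nose 152 mm, hatch 170 mm.
- nose_edge (a point): Lower edge of the nose, at x = 93, y = 0, z = 40.5 mm in the box's frame, same axes. The nose reaches to the end wall (x = 101) and up to z = 56. On the ledge, x = 71 to 91, lies a rubber seal 5 mm proud that yields under 2 N (start) to 6 N (flush). The slot from ledge to nose is 8.5 mm: the 6 mm hatch goes under only with the seal pressed in by 2.5 mm or more.
- lip_edge (a point): Lower edge of the wide lip at the box's sprung end: at x = -59, y = 0, z = 52 mm in the box's frame, same axes. The lip is 4 mm thick and reaches from here to the sprung end; the slot below it, over the ledge, is 20 mm high. The rail stands in this slot.
- ring_seat (a point): Where the centre of the ring comes to lie: x = 10, y = 0, z = 15 mm in the box's frame. On this axis a brass peg stands on the well floor: 14 mm high, 17 mm in diameter, tapering to 10 mm over its upper half.
- hatch_home (a point): Where the centre of the hatch's plate lies when it is home: x = 16, y = 0, z = 36 mm in the box's frame, same axes; one end then touches the end wall below the nose, lifted 2.5 mm by the seal, and the other rests on the ledge against the rail.
- rail (a joint): Sprung steel rail across the ledge below the wide lip, 92 mm long, 16 mm high. 0: fully forward, its face 6 mm behind the lip's edge. Grows in m as it is pushed towards -x of the box, to a stop at 0.024; 7 N at 0, 14 N at the stop; springs back. With the hatch home it reads 0.004. The hatch's other end clears the nose only above about 0.012.
- hatch_grip (a point): Centre of the hatch's grip bar. Loose hatch: clear plate 170 (its x) x 90 (y) x 6 mm with aluminium ends, 0.15 to 0.31 kg, flat on the table at first, both ends alike. Black bar 10 mm thick (x), 58 mm long (y), from 10 to 32 mm above the plate's top; this point is 21 mm above that top, 27 mm above the underside; z is the plate's upward normal.
- hatch_center (a point): Centre of the hatch's plate, 3 mm above its underside; same axes as hatch_grip. The springs' push on the plate may turn the hatch by some degrees between the fingers that hold its bar.
- ring_center (a point): Loose plain steel setting ring, the largest of three: 48 mm outer diameter, bore 24 mm, 18 mm high, 0.19 kg, lying flat on the table at the start. This point is its centre, half-way up; z is its axis.
- ring_gauge_b: Bystander: middle steel ring, 38 mm diameter, 14 mm high; origin under its centre.
- plug_gauge_a: Bystander: plug gauge lying flat, 82 mm long, 15 mm across; origin under its middle.
- loupe: Bystander: black stand loupe, 41 mm diameter, 44 mm high; origin under its centre.
There are look-alikes about, which are no part of the job. Leave any red look-alike of the part that bears ring_center alone.

How it is judged:
On the way, in this order (a step that is already met when the one before it is completed fails the run):
1. the large ring lies flat over the brass peg on the floor of the dry box (z of ring_center in the frame of dry_box below 0.019 m and x of ring_center in the frame of dry_box between 0.002 and 0.018 m and y of ring_center in the frame of dry_box between -0.008 and 0.008 m and angle between ring_center's own z axis and vertical below 0.1 rad), for 0.2 s.
2. the hatch's end, under the wide lip, has pushed the sprung rail back by more than 8 mm (value of joint rail above 0.008 m), for 0.1 s.
At the end, for the whole second after the job is handed in: Ring flat (0.1 rad) on the well floor, within 8 mm of the peg's axis along x and y. Hatch at rest, level (0.03 rad): plate centre 32 to 38.5 mm high, within 6 mm of the box's middle line, home under the nose (centre at box x = 12.5 to 19 mm), rail below 8 mm (all of step 1 and x of hatch_center in the frame of dry_box between 0.0125 and 0.019 m and y of hatch_center in the frame of dry_box between -0.006 and 0.006 m and z of hatch_center in the frame of dry_box between 0.032 and 0.0385 m and angle between hatch_center's own z axis and vertical below 0.03 rad and value of joint rail below 0.008 m and linear speed of hatch below 0.02 m/s); the robot touches nothing.
It fails at once if another loose tool (the middle ring, the plug gauge, the loupe) is moved by more than 15 mm (distance of any of ring_gauge_b, plug_gauge_a, loupe from where it was at the start of the episode above 0.015 m).
It also fails if it takes over 61 s, if anything falls off the work surface, if the arm or the gripper's body presses on something with over 40 N, if the wrist force passes 120 N, or if a joint passes its speed limit or range.

## Robot

A 6-joint arm with a two-finger parallel gripper is mounted at the origin on a cart in front of the work surface, level with it; the furniture and walls round the work are solid. World frame = base frame: x ahead of the robot, y to its left, z up, the work surface at z = 0. Lengths are in m, angles in rad, forces in N, time in s.
With the tool pointing down it reaches from about 0.325 to 1 m from the base axis. Payload 5.1 kg.
Tool frame: the origin (TCP) lies midway between the tips of the shut fingers; the grasp point (between the pads) lies 19 mm behind it; x points along the fingers, z is the direction in which the jaws open and shut, and the axes are right-handed (so a half turn about x gives the same grasp; the last joint's range is limited). The gripper opens to 85 mm and grips with 20 to 120 N. Pads are 22 mm wide; open, the fingers measure 114 mm over their backs; the gripper's body (76 mm by 85 mm) begins 54 mm behind the grasp point. The pads swing forward as they close: fully open they stand 13 mm farther back than shut.
Start: joints at [1.262, 0.124, 1.65, -0, 1.367, -0.083], TCP at [0.146, 0.633, 0.231] pointing down, gripper open.
Joint ranges: [-2.61, 2.61], [-1.02, 2.33], [0.03, 2.71], [-1.35, 4.49], [0.32, 2.68], [-2.91, 2.91]. Speed limits (rad/s): [2.57, 2.57, 3.14, 3.14, 3.14, 3.14].

## Interface

Orientations are given as [roll, pitch, yaw] about the fixed x, y, z axes, in that order (R = Rz(yaw) Ry(pitch) Rx(roll)).
In Python, from workcell import * gives the robot as it stands.
- The arm moves only by the tool send_rows, never from a script. Its argument "plan" is a list of rows, each an object with "translation": the shift along the tool's x, y, z in cm, a list of three; "dr": the turn, a rotation vector about the tool's x, y, z in rad, a list of three; "jaw": the finger opening in cm, from 0 to 8.54. A call has 1 to 10 rows; each row is the pose to reach, as a shift and turn from the pose measured when the call began, along the tool's axes at that moment; what a row does not reach only later rows make up. A row lasts 1/8 s, in which the tool goes at most 62.5 mm and 10.7 degrees, less where a joint would pass 70% of its speed; a pose out of reach is approached as far as the arm can. A call with a gripper value outside its range is refused whole. The fingers move at their own pace and stop on an object; "squeeze" is the grip in N (left out, the last holds). Time passes only in rows, so rows that repeat a pose let the fingers close. It gives the time, the measured TCP pose, the force and the opening at its end, in the units of the state.
- state(): the state, without advancing time (a new reading comes with each control period).
- camera(name): name is "scene" or "top"; returns the picture (420x560x3 uint8, blue, green, red); there is no depth.
- calibration(name): a dict with "vfov" (degrees; the focal length in pixels is half the picture's height over the tangent of half this angle, whatever the lens; pixels are square), "cx", "cy" (the principal point, pixels), "R" (3x3) and "t" (3): a world point X has camera coordinates R X + t. Camera axes: x right, y down, z forward; pixel columns grow to the right and rows downward; lengths in m; the calibration is good to about 2 mm. A picture is of the moment at which its call begins. calibration takes no time and is no camera call.
- sign_off(): hands the job in, once; it reports no verdict.
The state is a dict: "t": time; "joints": joint angles; "dq": joint speeds; "tau": joint torques, N m; "tool_pos": TCP position; "tool_rot": TCP orientation; "ft_force": force on the tool from outside, world axes, zero at the start; "ft_torque": the same for the moment, N m; "width": finger opening in m.
Only numpy, scipy, OpenCV 4.12 (cv2) and the standard library are available. Lean on these libraries where they do the work, as an engineer would, in place of code of your own. Each camera call takes 0.05 s, during which the arm holds its last target.

## Working session

There is one attempt and no reset: what is moved stays moved. The work goes in short steps, Python scripts to look and compute and a tool call to move; the robot and the scene stay as the last step left them, time stands still between calls to the robot, and variables do not carry over. Pictures are saved under pics/ and viewed, and the job is handed in when it is done.

Besides the shell and the picture viewer there is one more tool, called after "Emit:" by a JSON object that holds its "name" and its "arguments", one argument or row to a line. send_rows: Moves the arm, as the interface text tells. Its arguments: {"type":"object","properties":{"plan":{"type":"array","items":{"type":"object","properties":{"translation":{"type":"array","items":{"type":"number"}},"dr":{"type":"array","items":{"type":"number"}},"jaw":{"type":"number"}}}},"squeeze":{"type":"number"}},"required":["plan"]}

```bash
ls; mkdir -p pics
python3 - <<'E'
from workcell import *
import cv2
s=state();print(s)
for n in ("scene","top"):
    im=camera(n);cv2.imwrite(f"pics/{n}0.png",im);print(n,calibration(n))
E
```

```text
pics
{'t': 0.0, 'joints': array([ 1.26237337e+00,  1.24519975e-01,  1.65167086e+00,  1.16205756e-05,
        1.36753010e+00, -8.25966420e-02]), 'dq': array([ 0.00040957, -0.00099517,  0.00045551,  0.00066811, -0.00244613,
        0.00073689]), 'tau': array([ 1.30220533e-04, -4.23622835e+01, -3.65448761e+01, -8.47513888e-06,
        6.97648808e-03, -1.22958104e-05]), 'tool_pos': array([0.14537771, 0.63290046, 0.23004527]), 'tool_rot': array([ 3.05365074,  1.56866802, -1.88456691]), 'ft_force': array([ 0.304941  ,  0.09920892, -0.31611488]), 'ft_torque': array([ 0.0445747 , -0.06733225, -0.02007484]), 'width': 0.08535961425695843}
scene {'vfov': 47.90362813884727, 'cx': 273.56431759652617, 'cy': 214.76454066677786, 'R': array([[ 0.59777677, -0.80158704, -0.01100726],
       [-0.33339313, -0.23609141, -0.91274852],
       [ 0.72904867,  0.54928961, -0.40837357]]), 't': array([-0.36713646,  0.23655883,  0.6620483 ])}
top {'vfov': 49.818805668529734, 'cx': 275.70445178755034, 'cy': 204.3616567978324, 'R': array([[-0.02863096, -0.99892222, -0.03653303],
       [-0.99823496,  0.03047545, -0.05097263],
       [ 0.05203105,  0.03500915, -0.99803163]]), 't': array([0.02173658, 0.60763898, 0.88197516])}
```

View pics/scene0.png

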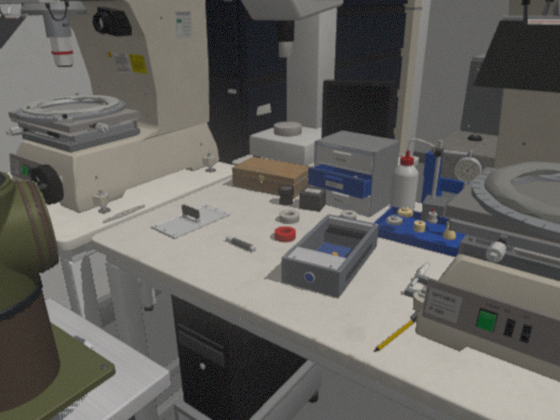

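View pics/top0.png

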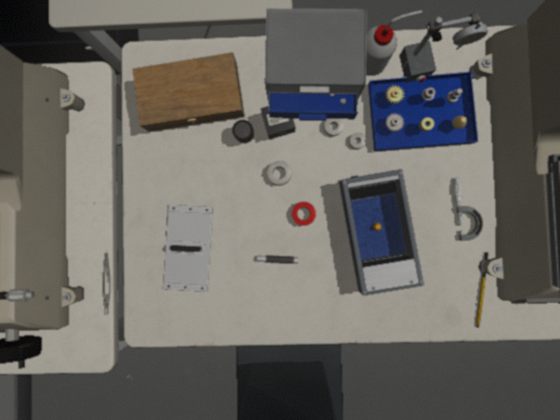

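The top view shows the box at about (382,232) with its sprung end towards the bottom. The large ring is at (279,174), the red look-alike at (304,213) and the hatch at (188,248). I'll enlarge these.

```bash
cat > h.py <<'E'
from workcell import *
import numpy as np, cv2
from scipy.spatial.transform import Rotation as Ro
def K(n):
    c=calibration(n);f=210/np.tan(np.radians(c['vfov']/2));return f,c['cx'],c['cy'],np.array(c['R']),np.array(c['t'])
def proj(n,X):
    f,cx,cy,R,t=K(n);p=np.atleast_2d(X)@R.T+t;return np.c_[cx+f*p[:,0]/p[:,2],cy+f*p[:,1]/p[:,2]]
def back(n,uv,z):
    f,cx,cy,R,t=K(n);uv=np.atleast_2d(uv).astype(float)
    d=np.c_[(uv[:,0]-cx)/f,(uv[:,1]-cy)/f,np.ones(len(uv))]@R;o=-R.T@t
    return o+d*((z-o[2])/d[:,2])[:,None]
def crop(im,x0,y0,w,h,s,fn):
    c=cv2.resize(im[y0:y0+h,x0:x0+w],None,fx=s,fy=s,interpolation=cv2.INTER_CUBIC);cv2.imwrite(fn,c)
E
python3 - <<'E'
from h import *
t=cv2.imread('pics/top0.png');s=cv2.imread('pics/scene0.png')
crop(t,325,160,110,140,4,'pics/c1.png');crop(t,155,195,70,105,5,'pics/c2.png');crop(t,220,105,150,110,5,'pics/c3.png');crop(s,270,200,120,100,6,'pics/c4.png')
crop(s,140,190,200,75,4,'pics/c5.png')
E
```

```text
(no output)
```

View pics/c1.png

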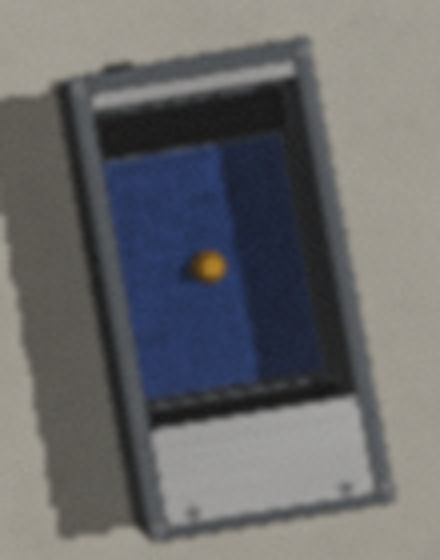

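View pics/c2.png

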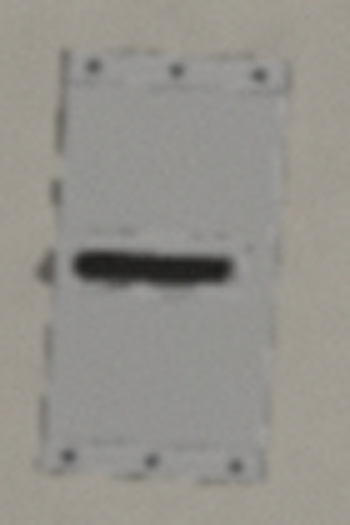

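View pics/c3.png

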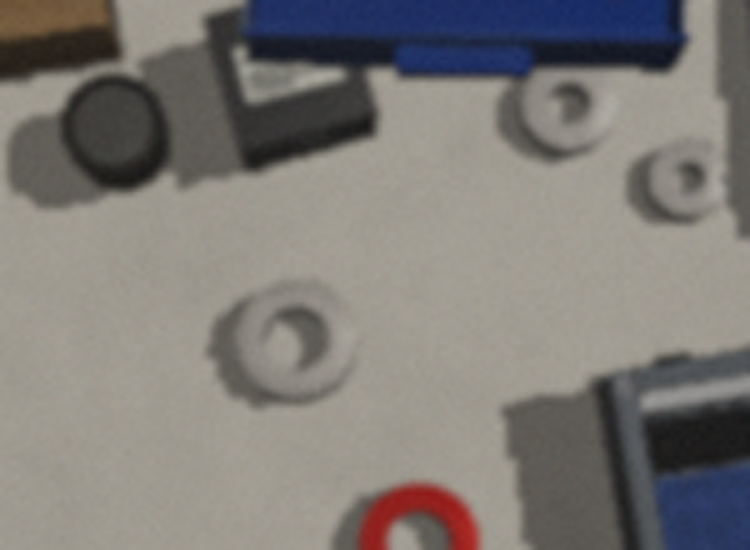

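View pics/c4.png

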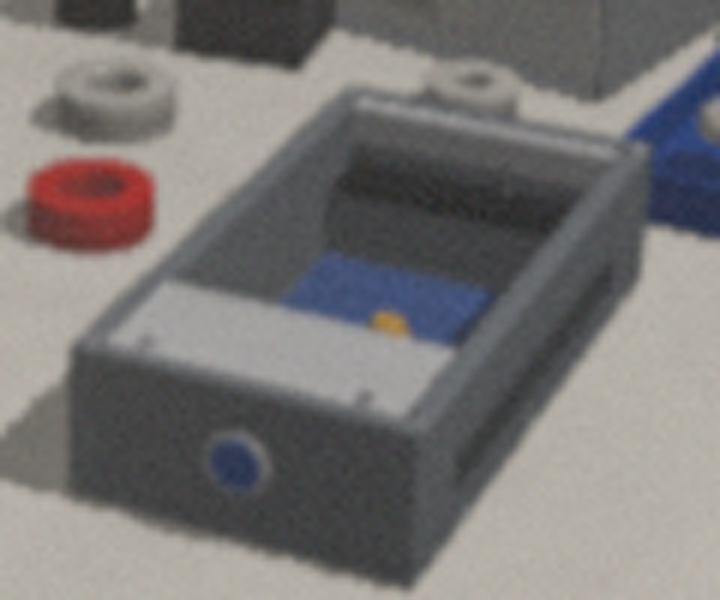

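View pics/c5.png

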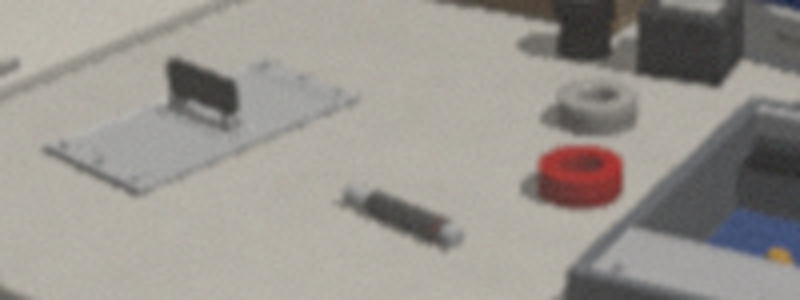

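```bash
cat > fit.py <<'E'
from h import *
from scipy.optimize import least_squares
def cc(p,x0,y0,s): return (np.array(p,float)+.5)/s-.5+[x0,y0]
T=lambda *p: cc(p,325,160,4); S=lambda *p: cc(p,270,200,6)
box=np.array([[111,58,56],[111,-58,56],[-111,-58,56],[-111,58,56]])/1e3
obsT=np.array([T(62,82),T(308,38),T(393,498),T(155,540)])
bS=np.r_[box,[[-.111,-.058,0],[-.111,.058,0]]]
obsS=np.array([S(350,90),S(645,150),S(415,435),S(75,345),S(410,585),S(75,490)])
def tf(q,P):
    c,s=np.cos(q[2]),np.sin(q[2]);return P@np.array([[c,s,0],[-s,c,0],[0,0,1]])+[q[0],q[1],0]
def run(b1,o1,b2,o2,q0,lab):
    for k in (0,1,2):
        f=lambda q:np.r_[(proj('top',tf(q,b1))-o1).ravel()*(k!=1),(proj('scene',tf(q,b2))-o2).ravel()*(k!=0)]
        r=least_squares(f,q0);print(lab,['top','scene','both'][k],np.round(r.x,4),'res',np.round(r.fun,1).tolist() if k==2 else np.round(np.abs(r.fun).max(),2))
    return r.x
c=back('top',[382,232],.056)[0]
q=run(box,obsT,bS,obsS,[c[0],c[1],0],'box')
print('peg top',back('top',[T(209,267)],.020), tf(q,np.array([[.010,0,.02]])))
# hatch
T2=lambda *p: cc(p,155,195,5); S2=lambda *p: cc(p,140,190,4)
h=np.array([[85,45,6],[85,-45,6],[-85,-45,6],[-85,45,6]])/1e3
hT=np.array([T2(66,50),T2(287,62),T2(262,482),T2(40,470)])
hS=np.array([S2(262,60),S2(357,99),S2(140,190),S2(47,148)])
c=back('top',[188,248],.006)[0]
q=run(h,hT,h,hS,[c[0],c[1],0],'hatch')
print('bar top',back('top',[T2(76,263),T2(232,266)],.035),tf(q,np.array([[0,.029,.035],[0,-.029,.035]])))
# ring
T3=lambda *p: cc(p,220,105,5)
print('ring top',back('top',[T3(297,340)],.018),'scene',back('scene',[S2(598,97)],.018))
for n,p,z in (('red',T3(419,545),.018),('mid',T3(570,107),.014),('loupe',T3(117,128),.044)): print(n,back('top',[p],z))
print('plug',back('top',[[256,259],[297,260]],.008))
E
python3 fit.py
```

```text
box top [ 0.5488 -0.1952  0.1496] res 1.27
box scene [ 0.5518 -0.1938  0.1396] res 1.59
box both [ 0.5496 -0.1948  0.1444] res [0.2, -1.6, -0.5, -1.4, 0.7, 0.6, -1.6, 0.6, -0.7, -1.2, 1.2, -1.0, 1.3, 0.1, -1.4, -0.0, 0.6, 2.2, -1.3, 1.8]
peg top [[ 0.55867429 -0.19304196  0.02      ]] [[ 0.55948776 -0.193351    0.02      ]]
hatch top [ 0.5269  0.1845 -0.08  ] res 0.44
hatch scene [ 0.5261  0.1831 -0.0743] res 0.7
hatch both [ 0.5269  0.1842 -0.0785] res [0.1, -0.2, 0.0, -0.5, 0.2, 0.4, 0.1, 0.3, 0.1, -0.1, 0.4, -0.8, -0.1, 0.1, -0.8, -0.5]
bar top [[0.52969799 0.21208511 0.035     ]
 [0.52687703 0.15086667 0.035     ]] [[0.52915384 0.2131561  0.035     ]
 [0.52460615 0.15533466 0.035     ]]
ring top [[ 0.67088793 -0.004684    0.018     ]] scene [[ 0.67037033 -0.00517292  0.018     ]]
red [[ 0.58798058 -0.0504913   0.018     ]]
mid [[ 0.76129255 -0.11637471  0.014     ]]
loupe [[0.75284326 0.0622416  0.044     ]]
plug [[ 0.50058723  0.0464507   0.008     ]
 [ 0.49647772 -0.03512471  0.008     ]]
```

```bash
cat > ov.py <<'E'
from h import *
import sys
def tf(q,P):
    c,s=np.cos(q[2]),np.sin(q[2]);return P@np.array([[c,s,0],[-s,c,0],[0,0,1]])+[q[0],q[1],0]
def lines(): 
    B=lambda *a:np.array(a)/1e3
    L=[]
    for z in (56,): L.append(B([111,58,z],[111,-58,z],[-111,-58,z],[-111,58,z],[111,58,z]))
    L.append(B([101,48.5,56],[-104,48.5,56]));L.append(B([101,-48.5,56],[-104,-48.5,56]))
    L.append(B([-59,48.5,56],[-59,-48.5,56]));L.append(B([93,48.5,56],[93,-48.5,56]))
    L.append(B([-111,58,0],[-111,-58,0],[111,-58,0]))
    th=np.linspace(0,6.28,24);L.append(B(*np.c_[10+5*np.cos(th),5*np.sin(th),0*th+20]))
    return L
def draw(im,n,q,x0,y0,w,h,s,fn):
    c=cv2.resize(im[y0:y0+h,x0:x0+w],None,fx=s,fy=s,interpolation=cv2.INTER_CUBIC)
    for l in lines():
        p=(proj(n,tf(q,l))-[x0,y0]+.5)*s-.5
        cv2.polylines(c,[np.round(p*8).astype(int)],False,(0,255,0),1,cv2.LINE_AA,3)
    cv2.imwrite(fn,c)
if __name__=='__main__':
    q=[float(a) for a in sys.argv[1:4]]
    draw(cv2.imread('pics/top0.png'),'top',q,325,160,110,140,4,'pics/'+sys.argv[4]+'t.png')
    draw(cv2.imread('pics/scene0.png'),'scene',q,270,200,120,100,6,'pics/'+sys.argv[4]+'s.png')
E
python3 ov.py .5496 -.1948 .1444 o1
```

```text
(no output)
```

View pics/o1t.png

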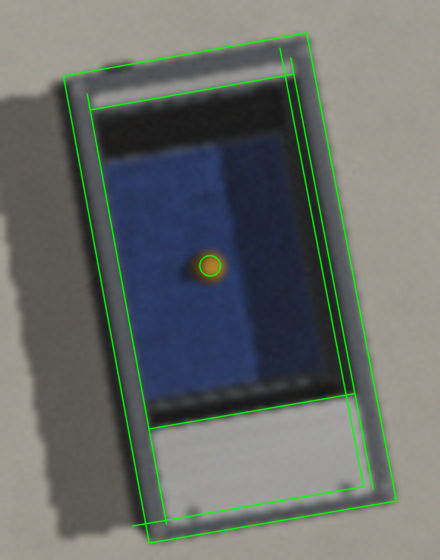

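View pics/o1s.png

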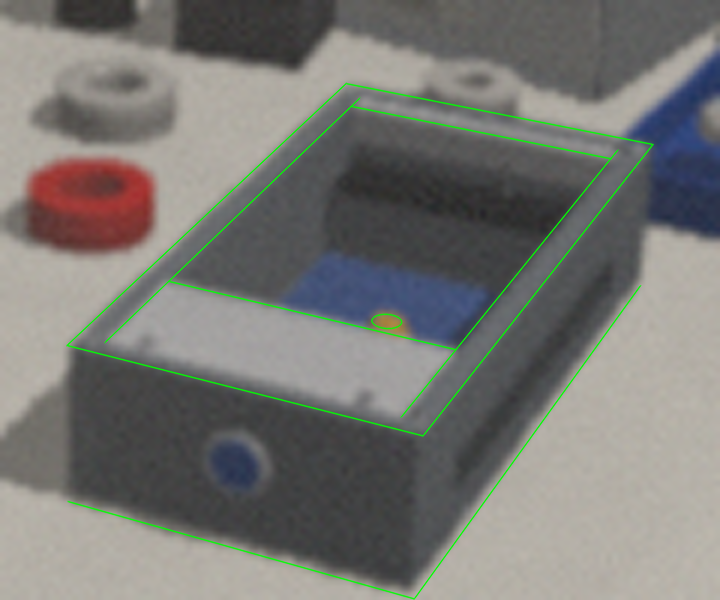

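```bash
cat >> h.py <<'E'
def cur():
    s=state();return np.array(s['tool_pos']),Ro.from_euler('xyz',s['tool_rot'])
def Rt(yaw,tilt=0,flip=0):
    # tool x down, tool z (jaw) along yaw dir; tilt>0 lifts the +x' end
    a=yaw+np.pi*flip; z=np.array([np.cos(a),np.sin(a),0]);x=np.array([0,0,-1.]);y=np.cross(z,x)
    R=Ro.from_matrix(np.c_[x,y,z]); ax=np.array([-np.sin(yaw),np.cos(yaw),0])
    return Ro.from_rotvec(-tilt*ax)*R
def go(pos,R):
    p,R0=cur();tr=R0.inv().apply(np.array(pos)-p)*100;dr=(R0.inv()*R).as_rotvec()
    print('pos',np.round(p,4),'tr cm',np.round(tr,2).tolist(),'dr',np.round(dr,3).tolist());return tr,dr
def st():
    s=state();print('t %.2f'%s['t'],'F',np.round(s['ft_force'],1),'M',np.round(s['ft_torque'],2),'w %.4f'%s['width'],'pos',np.round(s['tool_pos'],4))
E
python3 - <<'E'
from h import *
p,R=cur();print(R.as_matrix().round(3))
for f in (0,1): go([.6707,-.0049,.10],Rt(.1444,0,f))
E
```

```text
[[-0.001 -0.975  0.224]
 [-0.002  0.224  0.975]
 [-1.     0.    -0.002]]
pos [0.1454 0.633  0.2302] tr cm [13.1, -65.48, -50.38] dr [1.201, -0.002, 0.001]
pos [0.1454 0.633  0.2302] tr cm [13.1, -65.48, -50.38] dr [-1.941, -0.001, -0.002]
```

Emit:
{"name": "send_rows", "arguments": {
  "plan": [
    {"translation":[6,-65.5,-50.4],"dr":[1.201,0,0],"jaw":8.5},
    {"translation":[6,-65.5,-50.4],"dr":[1.201,0,0],"jaw":8.5},
    {"translation":[6,-65.5,-50.4],"dr":[1.201,0,0],"jaw":8.5},
    {"translation":[6,-65.5,-50.4],"dr":[1.201,0,0],"jaw":8.5},
    {"translation":[6,-65.5,-50.4],"dr":[1.201,0,0],"jaw":8.5},
    {"translation":[6,-65.5,-50.4],"dr":[1.201,0,0],"jaw":8.5},
    {"translation":[6,-65.5,-50.4],"dr":[1.201,0,0],"jaw":8.5},
    {"translation":[6,-65.5,-50.4],"dr":[1.201,0,0],"jaw":8.5},
    {"translation":[6,-65.5,-50.4],"dr":[1.201,0,0],"jaw":8.5},
    {"translation":[6,-65.5,-50.4],"dr":[1.201,0,0],"jaw":8.5}
  ]
}}

```text
t: 1.35
tool_pos: [0.5424, 0.1503, 0.1854]
tool_rot: [-2.194, 1.569, -2.05]
ft_force: [0.5, 1.3, 1.1]
width: 0.0851
```

Run:
```python
from h import *
st();go([.6707,-.0049,.08],Rt(.1444));print(state()['joints'])
```

```text
t 1.35 F [0.5 1.3 1.1] M [-0.01 -0.01  0.01] w 0.0851 pos [0.5424 0.1503 0.1854]
pos [0.5424 0.1503 0.1854] tr cm [10.55, -17.18, 10.49] dr [-0.001, -0.001, 0.002]
[ 1.75667073e-01 -3.39170974e-02  1.89209120e+00 -1.54204792e-03
  1.28455431e+00  3.23465141e-02]
```

Emit:
{"name": "send_rows", "arguments": {
  "plan": [
    {"translation":[10.5,-17.2,10.5],"dr":[0,0,0],"jaw":8.0},
    {"translation":[10.5,-17.2,10.5],"dr":[0,0,0],"jaw":8.0},
    {"translation":[10.5,-17.2,10.5],"dr":[0,0,0],"jaw":8.0},
    {"translation":[10.5,-17.2,10.5],"dr":[0,0,0],"jaw":8.0},
    {"translation":[10.5,-17.2,10.5],"dr":[0,0,0],"jaw":8.0},
    {"translation":[10.5,-17.2,10.5],"dr":[0,0,0],"jaw":8.0}
  ]
}}

```text
t: 2.1
tool_pos: [0.6704, -0.0047, 0.0803]
tool_rot: [-2.642, 1.569, -2.498]
ft_force: [-1.0, 0.3, 0.4]
width: 0.08
```

Run:
```python
from h import *
st();go([.6707,-.0049,.001],Rt(.1444))
s=camera('scene');t=camera('top');crop(s,230,150,130,100,6,'pics/r1s.png');crop(t,220,110,130,100,6,'pics/r1t.png')
```

```text
t 2.10 F [-1.   0.3  0.4] M [ 0.03 -0.01  0.05] w 0.0800 pos [ 0.6704 -0.0047  0.0803]
pos [ 0.6704 -0.0047  0.0803] tr cm [7.93, -0.01, 0.04] dr [-0.001, -0.002, 0.001]
```

View pics/r1s.png

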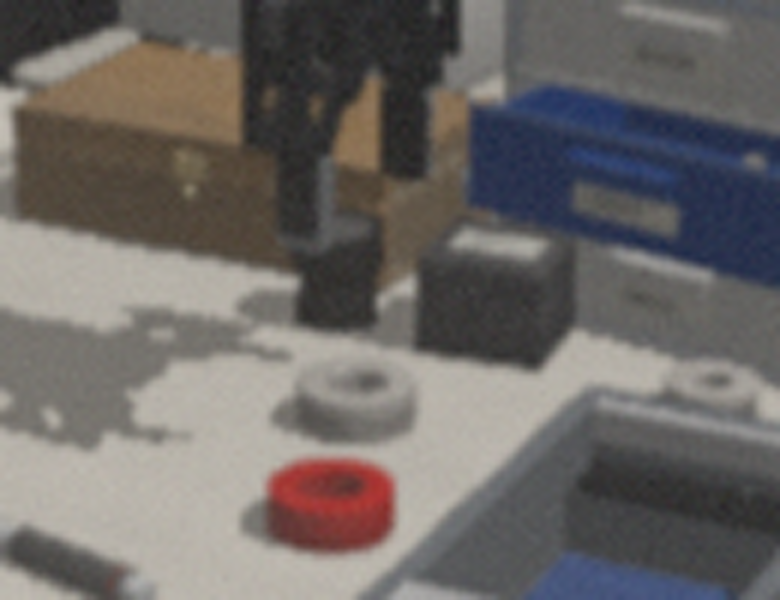

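The gripper is above the large ring, at about (357,398) in the crop, with the fingers either side of it. I'll descend.

Emit:
{"name": "send_rows", "arguments": {
  "plan": [
    {"translation":[4.5,0,0],"dr":[0,0,0],"jaw":8.0},
    {"translation":[7.0,0,0],"dr":[0,0,0],"jaw":8.0},
    {"translation":[7.9,0,0],"dr":[0,0,0],"jaw":8.0},
    {"translation":[7.9,0,0],"dr":[0,0,0],"jaw":6.5},
    {"translation":[7.9,0,0],"dr":[0,0,0],"jaw":4.0},
    {"translation":[7.9,0,0],"dr":[0,0,0],"jaw":4.0},
    {"translation":[7.9,0,0],"dr":[0,0,0],"jaw":4.0},
    {"translation":[7.9,0,0],"dr":[0,0,0],"jaw":4.0},
    {"translation":[7.9,0,0],"dr":[0,0,0],"jaw":4.0}
  ],
  "squeeze": 50
}}

```text
t: 3.32
tool_pos: [0.6724, -0.0041, 0.0049]
tool_rot: [-0.537, 1.567, -0.392]
ft_force: [-0.6, 0.5, 7.0]
width: 0.0451
```

Run:
```python
from h import *
st();q=(.5496,-.1948,.1444);c,s=np.cos(q[2]),np.sin(q[2])
go([q[0]+.01*c,q[1]+.01*s,.13],Rt(.1444))
```

```text
t 3.33 F [-0.6  0.5  7. ] M [ 0.13  0.15 -0.03] w 0.0451 pos [ 0.6724 -0.0041  0.0049]
pos [ 0.6724 -0.0041  0.0049] tr cm [-12.52, -17.12, -13.86] dr [0.0, 0.003, 0.002]
```

Run:
```python
from h import *
s=camera('scene');t=camera('top');crop(s,230,150,130,100,6,'pics/r2s.png');crop(t,220,110,130,100,6,'pics/r2t.png');st()
```

```text
t 3.42 F [-1.6  0.7  6.6] M [0.18 0.25 0.04] w 0.0453 pos [ 0.6724 -0.0042  0.0049]
```

View pics/r2s.png

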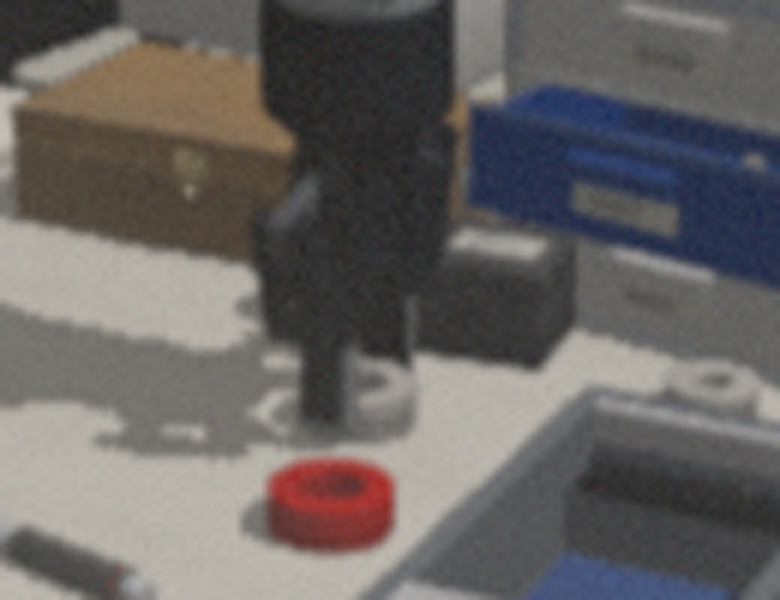

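View pics/r2t.png

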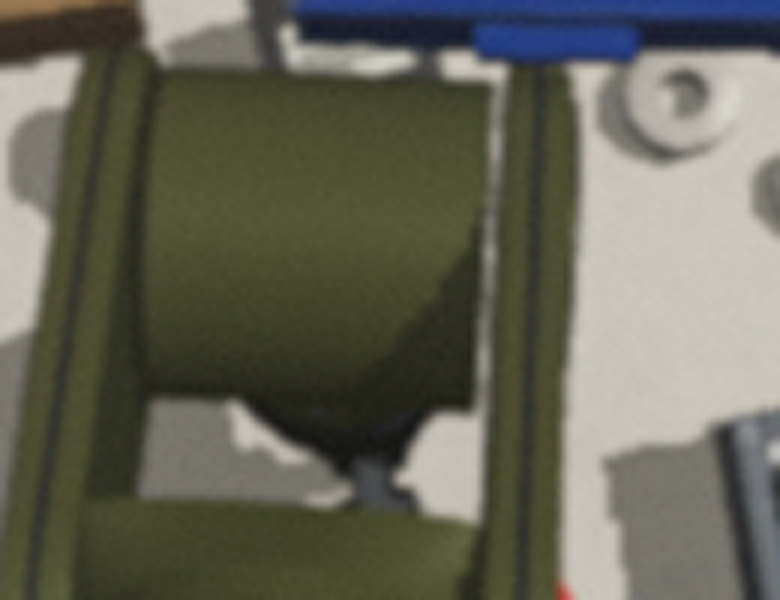

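The ring sits between the fingers at about (375,400). I'll lift it 4 cm and check the grip.

Emit:
{"name": "send_rows", "arguments": {
  "plan": [
    {"translation":[-1,0,0],"dr":[0,0,0],"jaw":4.0},
    {"translation":[-4,0,0],"dr":[0,0,0],"jaw":4.0},
    {"translation":[-4,0,0],"dr":[0,0,0],"jaw":4.0}
  ],
  "squeeze": 60
}}

```text
t: 3.8
tool_pos: [0.6745, -0.0043, 0.0481]
tool_rot: [-0.356, 1.561, -0.212]
ft_force: [0.6, -0.6, -1.7]
width: 0.045
```

Run:
```python
from h import *
st();q=(.5496,-.1948,.1444);c,s=np.cos(q[2]),np.sin(q[2])
go([q[0]+.01*c,q[1]+.01*s,.10],Rt(.1444))
s=camera('scene');crop(s,230,150,130,100,6,'pics/r3s.png')
```

```text
t 3.80 F [ 0.6 -0.6 -1.7] M [-0.04 -0.02  0.02] w 0.0450 pos [ 0.6745 -0.0043  0.0481]
pos [ 0.6745 -0.0043  0.0481] tr cm [-5.26, -17.06, -14.06] dr [0.0, 0.009, 0.003]
```

View pics/r3s.png

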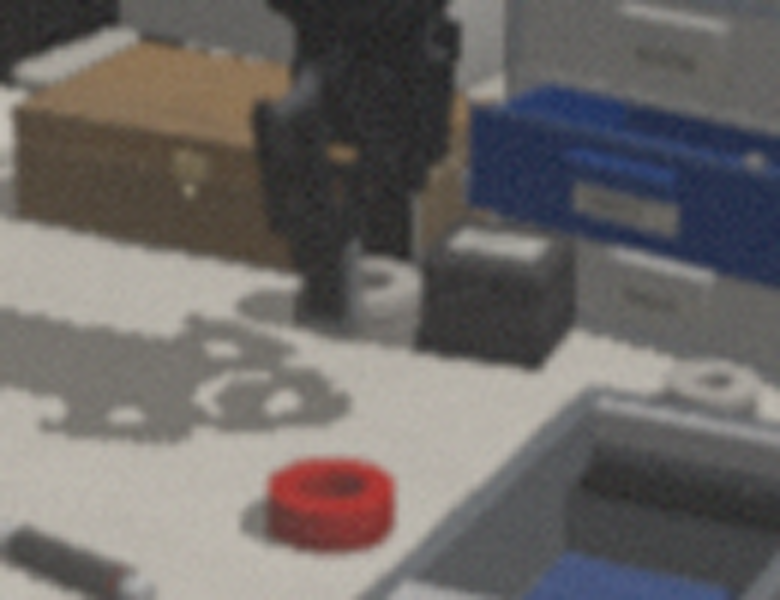

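The ring is held level. Next I'll carry it over the peg.

Emit:
{"name": "send_rows", "arguments": {
  "plan": [
    {"translation":[-6.2,0,0],"dr":[0,0.008,0.003],"jaw":4.0},
    {"translation":[-6.2,-8,-7],"dr":[0,0.008,0.003],"jaw":4.0},
    {"translation":[-6.2,-17.1,-14.1],"dr":[0,0.008,0.003],"jaw":4.0},
    {"translation":[-6.2,-17.1,-14.1],"dr":[0,0.008,0.003],"jaw":4.0},
    {"translation":[-6.2,-17.1,-14.1],"dr":[0,0.008,0.003],"jaw":4.0},
    {"translation":[-6.2,-17.1,-14.1],"dr":[0,0.008,0.003],"jaw":4.0},
    {"translation":[-6.2,-17.1,-14.1],"dr":[0,0.008,0.003],"jaw":4.0},
    {"translation":[-6.2,-17.1,-14.1],"dr":[0,0.008,0.003],"jaw":4.0},
    {"translation":[-6.2,-17.1,-14.1],"dr":[0,0.008,0.003],"jaw":4.0}
  ]
}}

```text
t: 4.97
tool_pos: [0.5583, -0.1928, 0.1075]
tool_rot: [2.902, 1.569, 3.048]
ft_force: [0.1, 0.2, -1.5]
width: 0.0453
```

Run:
```python
from h import *
st();q=(.5496,-.1948,.1444);c,s=np.cos(q[2]),np.sin(q[2])
go([q[0]+.01*c,q[1]+.01*s,.035],Rt(.1444))
s=camera('scene');crop(s,270,170,130,100,6,'pics/r4s.png')
s=camera('top');crop(s,320,160,130,100,6,'pics/r4t.png')
```

```text
t 4.97 F [ 0.1  0.2 -1.5] M [-0.01  0.01  0.05] w 0.0453 pos [ 0.5583 -0.1928  0.1075]
pos [ 0.5583 -0.1928  0.1075] tr cm [7.25, -0.08, 0.12] dr [0.002, -0.002, -0.0]
```

View pics/r4s.png

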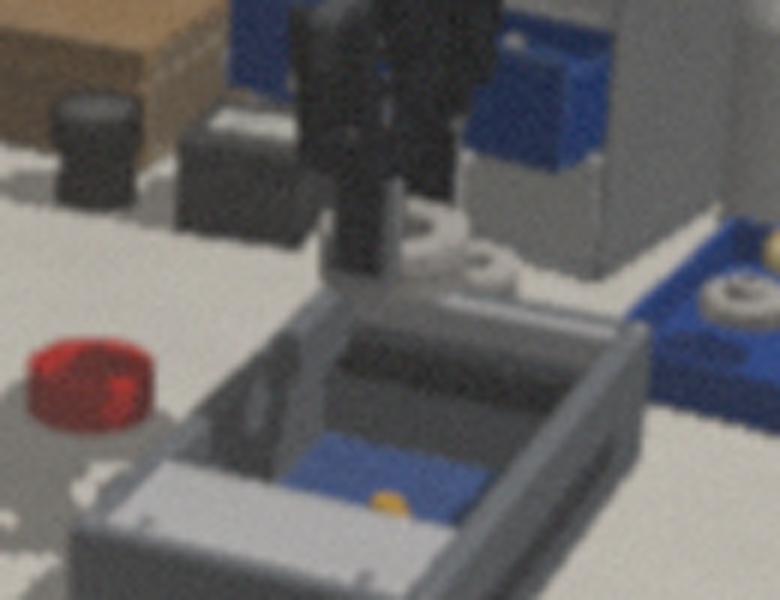

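View pics/r4t.png

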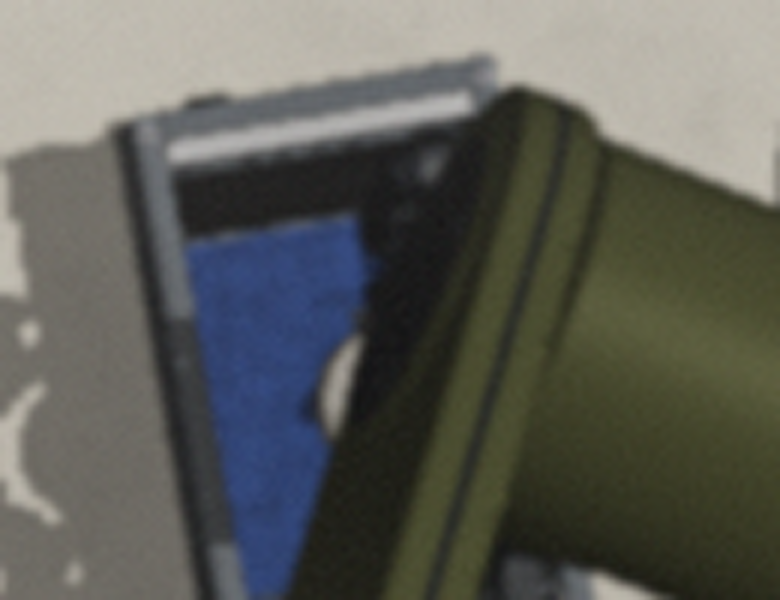

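Emit:
{"name": "send_rows", "arguments": {
  "plan": [
    {"translation":[5,-0.1,0.1],"dr":[0,0,0],"jaw":4.0},
    {"translation":[7.3,-0.1,0.1],"dr":[0,0,0],"jaw":4.0},
    {"translation":[8.3,-0.1,0.1],"dr":[0,0,0],"jaw":4.0},
    {"translation":[9.0,-0.1,0.1],"dr":[0,0,0],"jaw":4.0},
    {"translation":[9.3,-0.1,0.1],"dr":[0,0,0],"jaw":4.0}
  ]
}}

```text
t: 5.7
tool_pos: [0.56, -0.1941, 0.0154]
tool_rot: [-2.44, 1.57, -2.294]
ft_force: [-0.3, 0.6, -1.6]
width: 0.0455
```

Run:
```python
from h import *
st();go([.5595,-.1934,.011],Rt(.1444))
```

```text
t 5.70 F [-0.3  0.6 -1.6] M [ 0.   -0.01  0.05] w 0.0455 pos [ 0.56   -0.1941  0.0154]
pos [ 0.56   -0.1941  0.0154] tr cm [0.44, 0.08, -0.04] dr [0.002, -0.001, 0.0]
```

Emit:
{"name": "send_rows", "arguments": {
  "plan": [
    {"translation":[0.3,0,0],"dr":[0,0,0],"jaw":4.0},
    {"translation":[0.5,0,0],"dr":[0,0,0],"jaw":4.0},
    {"translation":[0.55,0,0],"dr":[0,0,0],"jaw":4.0}
  ]
}}

```text
t: 6.08
tool_pos: [0.5606, -0.1944, 0.011]
tool_rot: [-1.16, 1.57, -1.014]
ft_force: [-2.9, 0.8, 4.9]
width: 0.0451
```

Run:
```python
from h import *
st()
```

```text
t 6.08 F [-2.9  0.8  4.9] M [ 0.15  0.23 -0.02] w 0.0451 pos [ 0.5606 -0.1944  0.011 ]
```

Contact came at z = 11 mm, as predicted for the floor. I'll open to about 6.5 cm and rise.

Emit:
{"name": "send_rows", "arguments": {
  "plan": [
    {"translation":[-0.1,0,0],"dr":[0,0,0],"jaw":6.5},
    {"translation":[-0.1,0,0],"dr":[0,0,0],"jaw":6.5},
    {"translation":[-0.1,0,0],"dr":[0,0,0],"jaw":6.5},
    {"translation":[-3,0,0],"dr":[0,0,0],"jaw":6.5},
    {"translation":[-9,0,0],"dr":[0,0,0],"jaw":6.5},
    {"translation":[-15,0,0],"dr":[0,0,0],"jaw":6.5},
    {"translation":[-15,0,0],"dr":[0,0,0],"jaw":6.5}
  ]
}}

```text
t: 6.95
tool_pos: [0.5642, -0.1959, 0.1684]
tool_rot: [-0.618, 1.557, -0.472]
ft_force: [0.2, -0.1, 0.0]
width: 0.065
```

Run:
```python
from h import *
st()
for f in (0,1): go([.5276,.1837,.08],Rt(-.0785,0,f))
```

```text
t 6.95 F [ 0.2 -0.1  0. ] M [-0.   -0.03 -0.03] w 0.0650 pos [ 0.5642 -0.1959  0.1684]
pos [ 0.5642 -0.1959  0.1684] tr cm [8.55, 38.16, 1.8] dr [0.225, 0.012, 0.007]
pos [ 0.5642 -0.1959  0.1684] tr cm [8.55, 38.16, 1.8] dr [-2.917, -0.01, 0.018]
```

Emit:
{"name": "send_rows", "arguments": {
  "plan": [
    {"translation":[2,38.1,1.8],"dr":[0.225,0.012,0.007],"jaw":5.0},
    {"translation":[4,38.1,1.8],"dr":[0.225,0.012,0.007],"jaw":5.0},
    {"translation":[6,38.1,1.8],"dr":[0.225,0.012,0.007],"jaw":5.0},
    {"translation":[8.5,38.1,1.8],"dr":[0.225,0.012,0.007],"jaw":5.0},
    {"translation":[8.5,38.1,1.8],"dr":[0.225,0.012,0.007],"jaw":5.0},
    {"translation":[8.5,38.1,1.8],"dr":[0.225,0.012,0.007],"jaw":5.0},
    {"translation":[8.5,38.1,1.8],"dr":[0.225,0.012,0.007],"jaw":5.0},
    {"translation":[8.5,38.1,1.8],"dr":[0.225,0.012,0.007],"jaw":5.0},
    {"translation":[8.5,38.1,1.8],"dr":[0.225,0.012,0.007],"jaw":5.0},
    {"translation":[8.5,38.1,1.8],"dr":[0.225,0.012,0.007],"jaw":5.0}
  ]
}}

```text
t: 8.2
tool_pos: [0.5284, 0.1818, 0.0812]
tool_rot: [0.298, 1.569, 0.216]
ft_force: [0.2, -0.8, -0.3]
width: 0.05
```

Run:
```python
from h import *
st()
go([.5276,.1837,.011],Rt(-.0785,0))
t=camera('top');s=camera('scene')
cv2.imwrite('pics/t5.png',t);cv2.imwrite('pics/s5.png',s)
crop(t,325,160,110,140,4,'pics/r5t.png');crop(s,270,200,120,100,6,'pics/r5s.png');crop(s,140,170,120,75,6,'pics/r5h.png')
```

```text
t 8.20 F [ 0.2 -0.8 -0.3] M [ 0.03 -0.05 -0.05] w 0.0500 pos [0.5284 0.1818 0.0812]
pos [0.5284 0.1818 0.0812] tr cm [7.02, 0.18, -0.1] dr [-0.003, 0.001, -0.0]
```

View pics/r5t.png

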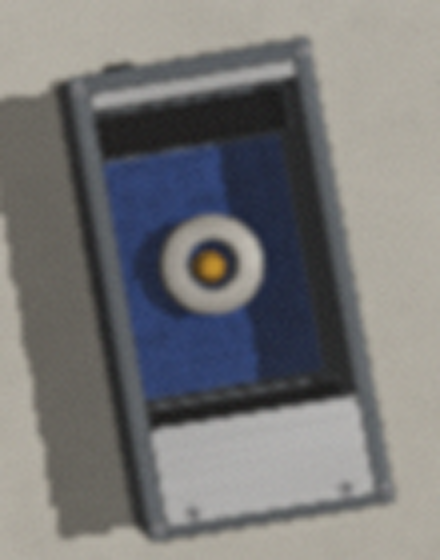

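View pics/r5h.png

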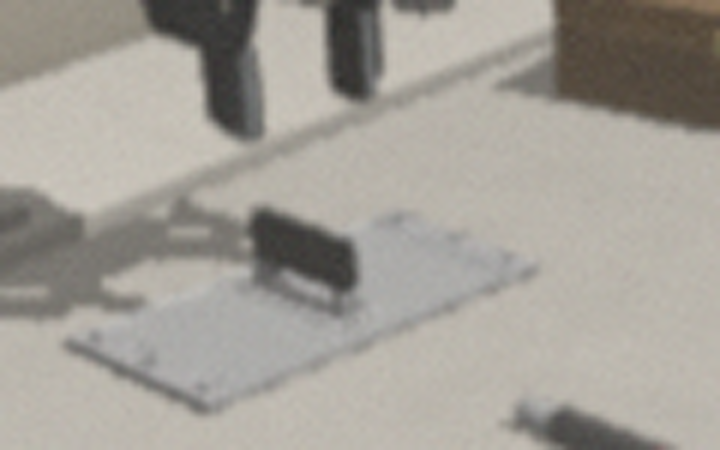

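The ring sits around the peg: ring centre at (213,263), peg at (210,266). The hatch is under the fingers, so I'll descend and grip the bar.

Emit:
{"name": "send_rows", "arguments": {
  "plan": [
    {"translation":[3.5,0.2,-0.1],"dr":[0,0,0],"jaw":5.0},
    {"translation":[6,0.2,-0.1],"dr":[0,0,0],"jaw":5.0},
    {"translation":[6.9,0.2,-0.1],"dr":[0,0,0],"jaw":5.0},
    {"translation":[7.0,0.2,-0.1],"dr":[0,0,0],"jaw":4.0},
    {"translation":[7.0,0.2,-0.1],"dr":[0,0,0],"jaw":0.5},
    {"translation":[7.0,0.2,-0.1],"dr":[0,0,0],"jaw":0.5},
    {"translation":[7.0,0.2,-0.1],"dr":[0,0,0],"jaw":0.5},
    {"translation":[7.0,0.2,-0.1],"dr":[0,0,0],"jaw":0.5}
  ],
  "squeeze": 100
}}

```text
t: 9.3
tool_pos: [0.5286, 0.1845, 0.0127]
tool_rot: [0.32, 1.567, 0.239]
ft_force: [-1.6, 0.3, 5.7]
width: 0.0082
```

Run:
```python
from h import *
st()
p,R=cur();print(R.as_matrix().round(3))
s=camera('scene');crop(s,140,170,120,75,6,'pics/r6h.png')
```

```text
t 9.30 F [-1.6  0.3  5.7] M [-0.13  0.29  0.  ] w 0.0082 pos [0.5286 0.1845 0.0127]
[[ 0.003  0.081  0.997]
 [ 0.001  0.997 -0.081]
 [-1.     0.001  0.003]]
```

View pics/r6h.png

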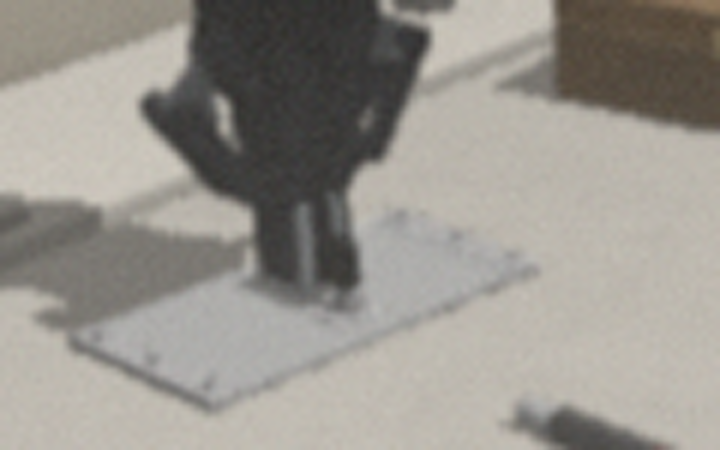

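```bash
cat >> h.py <<'E'
BOX=(.5496,-.1948,.1444); D=.0097
def hatch(xl,zl,th,y=0,box=BOX):
    """TCP pose with the hatch's lower -x corner at box (xl,y,zl) mm and tilt th"""
    u=np.array([np.cos(th),0,np.sin(th)]);n=np.array([-np.sin(th),0,np.cos(th)])
    C=np.array([xl,y,zl])/1e3+.085*u+.003*n+D*n
    c,s=np.cos(box[2]),np.sin(box[2]);Rz=np.array([[c,-s,0],[s,c,0],[0,0,1]])
    return Rz@C+[box[0],box[1],0],Rt(box[2],th)
def where(box=BOX):
    p,R=cur();c,s=np.cos(box[2]),np.sin(box[2]);Rz=np.array([[c,-s,0],[s,c,0],[0,0,1]])
    q=Rz.T@(p-[box[0],box[1],0]);M=Rz.T@R.as_matrix();xt=M[:,0];zt=M[:,2]
    C=q+D*xt;th=np.arctan2(zt[2],zt[0]);
    L=C-.085*zt+.003*xt;U=C+.085*zt+.003*xt
    print('C mm',np.round(C*1e3,1),'tilt %.3f yaw %.3f roll %.3f'%(th,np.arctan2(zt[1],zt[0]),M[2,1]),'low corner',np.round(L*1e3,1),'far corner',np.round(U*1e3,1))
E
python3 - <<'E'
from h import *
go([.5286,.1845,.16],Rt(-.0785)); 
p,R=hatch(-46,80,.26);print(p);go(p,R)
E
```

```text
pos [0.5286 0.1844 0.0127] tr cm [-14.73, 0.02, 0.05] dr [-0.002, 0.003, -0.001]
[ 0.58213604 -0.19006887  0.114125  ]
pos [0.5286 0.1844 0.0127] tr cm [-10.16, -36.89, 8.39] dr [-0.224, -0.255, 0.029]
```

Emit:
{"name": "send_rows", "arguments": {
  "plan": [
    {"translation":[-2,0,0],"dr":[0,0,0],"jaw":0.5},
    {"translation":[-7,0,0],"dr":[0,0,0],"jaw":0.5},
    {"translation":[-11,-3,1],"dr":[-0.05,-0.05,0],"jaw":0.5},
    {"translation":[-12,-9,2],"dr":[-0.1,-0.1,0.01],"jaw":0.5},
    {"translation":[-12,-15,4],"dr":[-0.15,-0.17,0.02],"jaw":0.5},
    {"translation":[-12,-21,5],"dr":[-0.2,-0.22,0.025],"jaw":0.5},
    {"translation":[-12,-27,6],"dr":[-0.224,-0.255,0.029],"jaw":0.5},
    {"translation":[-12,-32,7],"dr":[-0.224,-0.255,0.029],"jaw":0.5},
    {"translation":[-12,-36.9,8.4],"dr":[-0.224,-0.255,0.029],"jaw":0.5},
    {"translation":[-12,-36.9,8.4],"dr":[-0.224,-0.255,0.029],"jaw":0.5}
  ],
  "squeeze": 110
}}

```text
t: 10.6
tool_pos: [0.5823, -0.1935, 0.1335]
tool_rot: [-0.002, 1.311, 0.139]
ft_force: [0.3, 0.5, -2.5]
width: 0.0076
```

Run:
```python
from h import *
st();where();go(*hatch(-46,80,.26))
s=camera('scene');crop(s,230,130,190,150,4,'pics/r7s.png');t=camera('top');crop(t,300,140,150,160,4,'pics/r7t.png')
```

```text
t 10.60 F [ 0.3  0.5 -2.5] M [-0.07  0.23 -0.03] w 0.0076 pos [ 0.5823 -0.1935  0.1335]
C mm [ 35.   -3.4 124.1] tilt 0.260 yaw -0.004 roll -0.000 low corner [-46.3  -3.1  99.4] far corner [118.   -3.8 143.1]
pos [ 0.5823 -0.1935  0.1335] tr cm [1.88, 0.34, -0.47] dr [-0.004, 0.0, 0.001]
```

View pics/r7s.png

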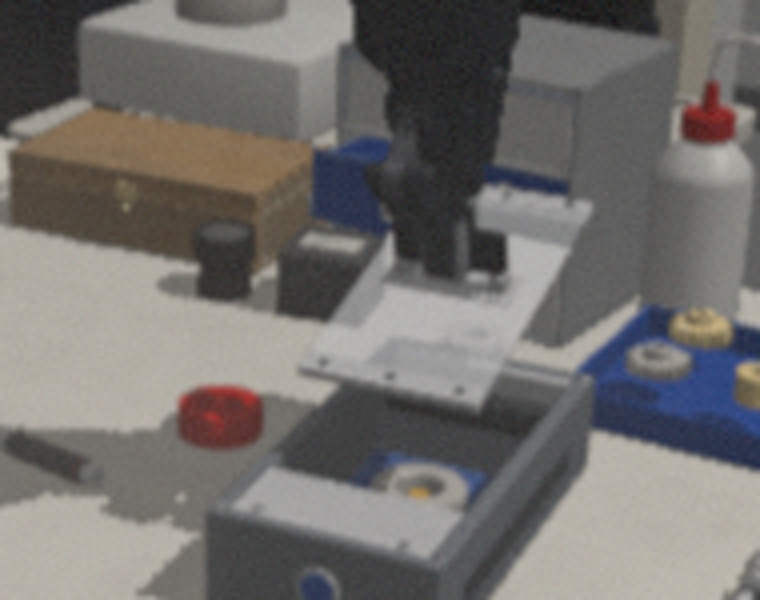

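View pics/r7t.png

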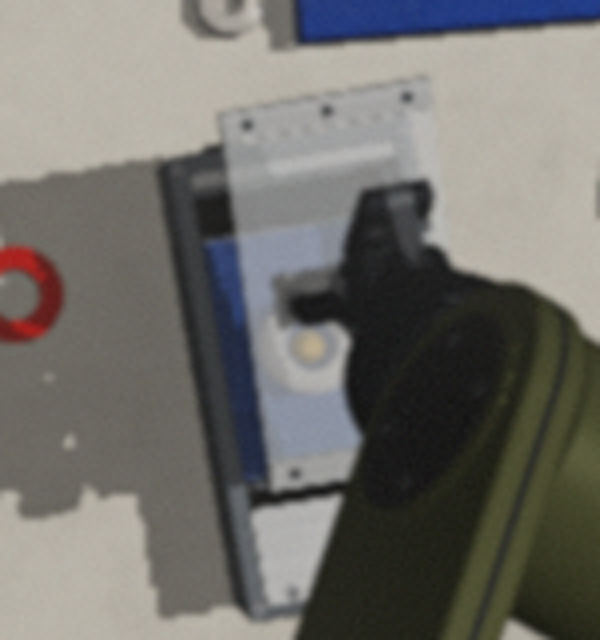

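```bash
cat > hf.py <<'E'
from h import *
from scipy.optimize import least_squares
def hpts(pts,dy=0):
    p,R=cur();P=np.array(pts)/1e3  # hatch frame (x,y,z from plate centre)
    # tool: x=-n, y, z=u ; y_tool = z cross x
    return p+D*R.as_matrix()[:,0]+R.apply(np.c_[-P[:,2],-P[:,1]*0,P[:,0]])+np.outer(P[:,1],np.cross(-R.as_matrix()[:,0],R.as_matrix()[:,2]))
E
python3 - <<'E'
from hf import *
from fit import cc
E
python3 - <<'E'
from hf import *
where()
cc=lambda p,x0,y0,s:(np.array(p,float)+.5)/s-.5+[x0,y0]
top=hpts([[85,45,3],[85,-45,3],[-85,45,3],[-85,-45,3]])
print('scene pred',((proj('scene',top)-[230,130])*4).round(0).tolist())
print('top pred',((proj('top',top)-[300,140])*4).round(0).tolist())
E
```

```text
box top [ 0.5488 -0.1952  0.1496] res 1.27
box scene [ 0.5518 -0.1938  0.1396] res 1.59
box both [ 0.5496 -0.1948  0.1444] res [0.2, -1.6, -0.5, -1.4, 0.7, 0.6, -1.6, 0.6, -0.7, -1.2, 1.2, -1.0, 1.3, 0.1, -1.4, -0.0, 0.6, 2.2, -1.3, 1.8]
peg top [[ 0.55867429 -0.19304196  0.02      ]] [[ 0.55948776 -0.193351    0.02      ]]
hatch top [ 0.5269  0.1845 -0.08  ] res 0.44
hatch scene [ 0.5261  0.1831 -0.0743] res 0.7
hatch both [ 0.5269  0.1842 -0.0785] res [0.1, -0.2, 0.0, -0.5, 0.2, 0.4, 0.1, 0.3, 0.1, -0.1, 0.4, -0.8, -0.1, 0.1, -0.8, -0.5]
bar top [[0.52969799 0.21208511 0.035     ]
 [0.52687703 0.15086667 0.035     ]] [[0.52915384 0.2131561  0.035     ]
 [0.52460615 0.15533466 0.035     ]]
ring top [[ 0.67088793 -0.004684    0.018     ]] scene [[ 0.67037033 -0.00517292  0.018     ]]
red [[ 0.58798058 -0.0504913   0.018     ]]
mid [[ 0.76129255 -0.11637471  0.014     ]]
loupe [[0.75284326 0.0622416  0.044     ]]
plug [[ 0.50058723  0.0464507   0.008     ]
 [ 0.49647772 -0.03512471  0.008     ]]
C mm [ 3.490e+01 -1.000e-01  1.232e+02] tilt 0.259 yaw -0.001 roll 0.001 low corner [-46.6  -0.   98.5] far corner [117.8  -0.2 142. ]
scene pred [[422.0, 177.0], [586.0, 203.0], [288.0, 367.0], [469.0, 405.0]]
top pred [[213.0, 113.0], [425.0, 75.0], [267.0, 491.0], [470.0, 456.0]]
```

Run:
```python
from h import *
go(*hatch(-46,37,.26));go(*hatch(-62,36,.26))
```

```text
pos [ 0.5817 -0.1903  0.1326] tr cm [5.95, 0.0, -1.52] dr [-0.001, -0.001, -0.001]
pos [ 0.5817 -0.1903  0.1326] tr cm [5.64, 0.0, -3.1] dr [-0.001, -0.001, -0.001]
```

Emit:
{"name": "send_rows", "arguments": {
  "plan": [
    {"translation":[3,0,-0.8],"dr":[0,0,0],"jaw":0.5},
    {"translation":[5,0,-1.3],"dr":[0,0,0],"jaw":0.5},
    {"translation":[5.9,0,-1.5],"dr":[0,0,0],"jaw":0.5},
    {"translation":[5.9,0,-1.5],"dr":[0,0,0],"jaw":0.5},
    {"translation":[5.9,0,-1.5],"dr":[0,0,0],"jaw":0.5}
  ]
}}

```text
t: 11.32
tool_pos: [0.583, -0.1903, 0.0728]
tool_rot: [0.001, 1.31, 0.145]
ft_force: [0.1, -0.3, -3.0]
width: 0.0078
```

Run:
```python
from h import *
st();where();go(*hatch(-62,36,.26))
s=camera('scene');crop(s,230,130,190,150,4,'pics/r8s.png');where()
```

```text
t 11.32 F [ 0.1 -0.3 -3. ] M [-0.07  0.19 -0.02] w 0.0078 pos [ 0.583  -0.1903  0.0728]
C mm [36.2 -0.3 63.5] tilt 0.260 yaw -0.000 roll 0.000 low corner [-45.1  -0.3  38.7] far corner [119.1  -0.4  82.4]
pos [ 0.583  -0.1903  0.0728] tr cm [-0.17, 0.03, -1.7] dr [-0.0, 0.0, -0.0]
C mm [36.3 -0.5 63.7] tilt 0.261 yaw -0.001 roll 0.000 low corner [-45.1  -0.4  38.9] far corner [119.2  -0.5  82.7]
```

View pics/r8s.png

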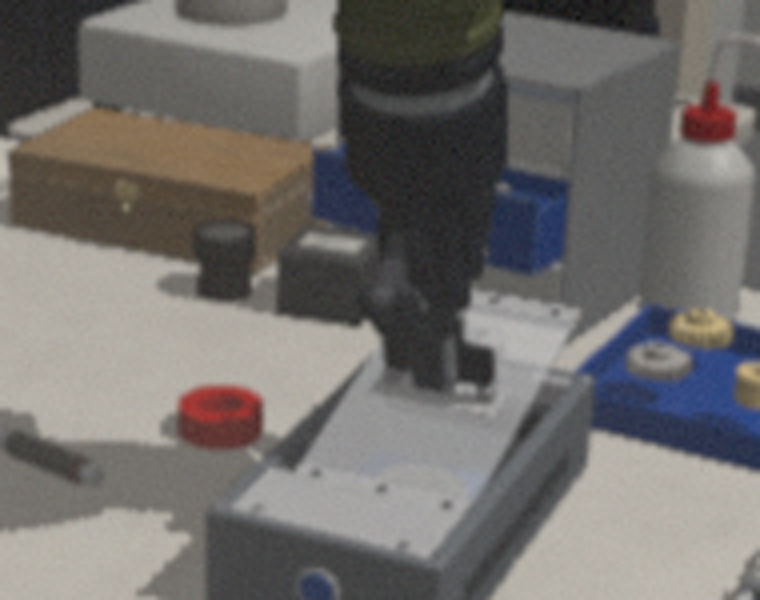

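Emit:
{"name": "send_rows", "arguments": {
  "plan": [
    {"translation":[0.0,0.04,-0.8],"dr":[0,0,0],"jaw":0.5},
    {"translation":[-0.15,0.04,-1.7],"dr":[0,0,0],"jaw":0.5},
    {"translation":[-0.25,0.04,-2.2],"dr":[0,0,0],"jaw":0.5},
    {"translation":[-0.4,0.04,-2.8],"dr":[0,0,0],"jaw":0.5},
    {"translation":[-0.4,0.04,-2.8],"dr":[0,0,0],"jaw":0.5}
  ]
}}

```text
t: 12.0
tool_pos: [0.5573, -0.1942, 0.0715]
tool_rot: [-0.003, 1.303, 0.138]
ft_force: [8.5, 3.5, -4.7]
width: 0.0084
```

Run:
```python
from h import *
st();where();go(*hatch(-84,35,.24))
```

```text
t 12.00 F [ 8.5  3.5 -4.7] M [ 0.56 -1.53 -0.01] w 0.0084 pos [ 0.5573 -0.1942  0.0715]
C mm [10.3 -0.5 62.1] tilt 0.268 yaw -0.003 roll -0.001 low corner [-70.9  -0.3  36.7] far corner [93.1 -0.7 81.7]
pos [ 0.5573 -0.1942  0.0715] tr cm [0.06, 0.05, -1.28] dr [-0.003, 0.028, 0.002]
```

Emit:
{"name": "send_rows", "arguments": {
  "plan": [
    {"translation":[0.02,0.04,-0.5],"dr":[0,0.01,0],"jaw":0.5},
    {"translation":[0.03,0.04,-0.9],"dr":[0,0.02,0],"jaw":0.5},
    {"translation":[0.04,0.04,-1.25],"dr":[0,0.03,0],"jaw":0.5},
    {"translation":[0.06,0.04,-1.45],"dr":[0,0.03,0],"jaw":0.5},
    {"translation":[0.06,0.04,-1.45],"dr":[0,0.03,0],"jaw":0.5}
  ]
}}

```text
t: 12.62
tool_pos: [0.5473, -0.1958, 0.0699]
tool_rot: [-0.01, 1.323, 0.129]
ft_force: [11.7, 4.6, -3.2]
width: 0.0081
```

Run:
```python
from h import *
st();where();
for z,th in ((34,.14),(34,.06),(34,.03)):go(*hatch(-84,z,th))
s=camera('scene');crop(s,230,130,190,150,4,'pics/r9s.png');where()
```

```text
t 12.62 F [11.7  4.6 -3.2] M [ 0.83 -2.11  0.04] w 0.0081 pos [ 0.5473 -0.1958  0.0699]
C mm [-0.1 -0.7 60.5] tilt 0.248 yaw -0.005 roll -0.002 low corner [-81.7  -0.3  36.7] far corner [83.1 -1.1 78.4]
pos [ 0.5473 -0.1958  0.0699] tr cm [1.13, 0.07, -0.2] dr [-0.005, 0.108, 0.004]
pos [ 0.5473 -0.1958  0.0699] tr cm [1.81, 0.07, -0.2] dr [-0.005, 0.188, 0.003]
pos [ 0.5473 -0.1958  0.0699] tr cm [2.07, 0.07, -0.21] dr [-0.005, 0.218, 0.003]
C mm [-0.  -0.7 60.5] tilt 0.248 yaw -0.005 roll -0.003 low corner [-81.7  -0.3  36.7] far corner [83.1 -1.1 78.4]
```

View pics/r9s.png

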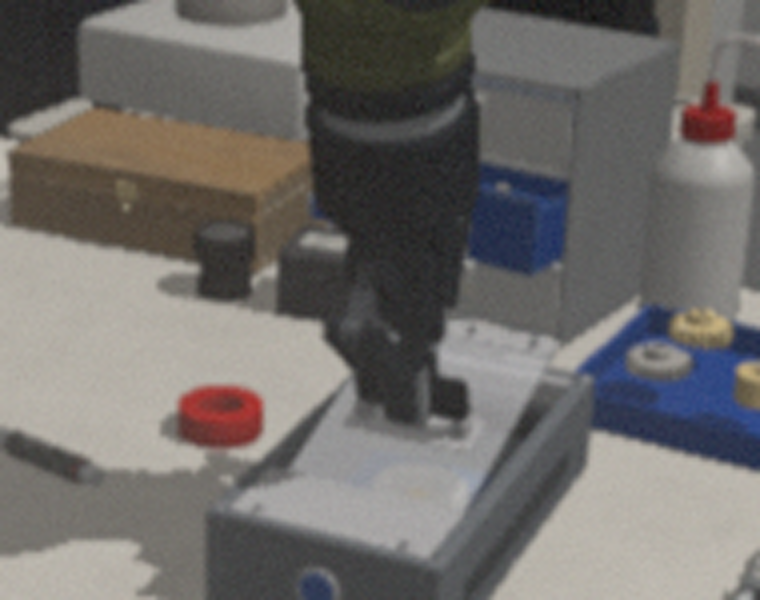

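Run:
```python
from hf import *
top=hpts([[85,45,3],[85,-45,3],[-85,45,3],[-85,-45,3]])
print('scene pred',((proj('scene',top)-[230,130])*4).round(0).tolist())
for z,th in ((35,.2),(34.5,.15),(34,.1)):go(*hatch(-84,z,th))
```

```text
scene pred [[394.0, 310.0], [558.0, 342.0], [255.0, 514.0], [434.0, 559.0]]
pos [ 0.5473 -0.1958  0.0699] tr cm [0.52, 0.07, -0.22] dr [-0.005, 0.048, 0.004]
pos [ 0.5473 -0.1958  0.0699] tr cm [0.99, 0.07, -0.2] dr [-0.005, 0.098, 0.004]
pos [ 0.5473 -0.1958  0.0699] tr cm [1.47, 0.07, -0.2] dr [-0.005, 0.148, 0.004]
```

The far corner is at about (556,343), which matches the prediction of (558,342), so the hatch has not turned in the fingers. I'll lower it.

Emit:
{"name": "send_rows", "arguments": {
  "plan": [
    {"translation":[0.25,0.05,-0.42],"dr":[-0.005,0.024,0.004],"jaw":0.5},
    {"translation":[0.52,0.05,-0.47],"dr":[-0.005,0.048,0.004],"jaw":0.5},
    {"translation":[0.75,0.05,-0.47],"dr":[-0.005,0.075,0.004],"jaw":0.5},
    {"translation":[0.99,0.05,-0.47],"dr":[-0.005,0.098,0.004],"jaw":0.5},
    {"translation":[1.2,0.05,-0.47],"dr":[-0.005,0.12,0.004],"jaw":0.5},
    {"translation":[1.47,0.05,-0.47],"dr":[-0.005,0.148,0.004],"jaw":0.5},
    {"translation":[1.47,0.05,-0.47],"dr":[-0.005,0.148,0.004],"jaw":0.5}
  ]
}}

```text
t: 13.55
tool_pos: [0.5514, -0.1952, 0.0579]
tool_rot: [-0.011, 1.459, 0.132]
ft_force: [11.5, 6.0, 0.1]
width: 0.0078
```

Run:
```python
from hf import *
st();where()
for z,th in ((34,.06),(34,.02),(33,.01)):go(*hatch(-84.5,z,th))
s=camera('scene');crop(s,230,130,190,150,4,'pics/r10s.png');where()
top=hpts([[85,45,3],[85,-45,3],[-85,45,3],[-85,-45,3]])
print('scene pred',((proj('scene',top)-[230,130])*4).round(0).tolist())
```

```text
t 13.55 F [11.5  6.   0.1] M [ 0.98 -1.83 -0.08] w 0.0078 pos [ 0.5514 -0.1952  0.0579]
C mm [ 2.8 -0.7 48.3] tilt 0.112 yaw -0.002 roll -0.001 low corner [-81.3  -0.5  35.8] far corner [87.6 -0.9 54.8]
pos [ 0.5514 -0.1952  0.0579] tr cm [0.58, 0.07, -0.28] dr [-0.002, 0.052, 0.001]
pos [ 0.5514 -0.1952  0.0579] tr cm [0.93, 0.07, -0.26] dr [-0.002, 0.092, 0.001]
pos [ 0.5514 -0.1952  0.0579] tr cm [1.11, 0.07, -0.26] dr [-0.002, 0.102, 0.001]
C mm [ 2.7 -0.7 48.2] tilt 0.112 yaw -0.002 roll -0.001 low corner [-81.4  -0.5  35.8] far corner [87.5 -0.8 54.8]
scene pred [[396.0, 347.0], [557.0, 379.0], [257.0, 515.0], [436.0, 560.0]]
```

View pics/r10s.png

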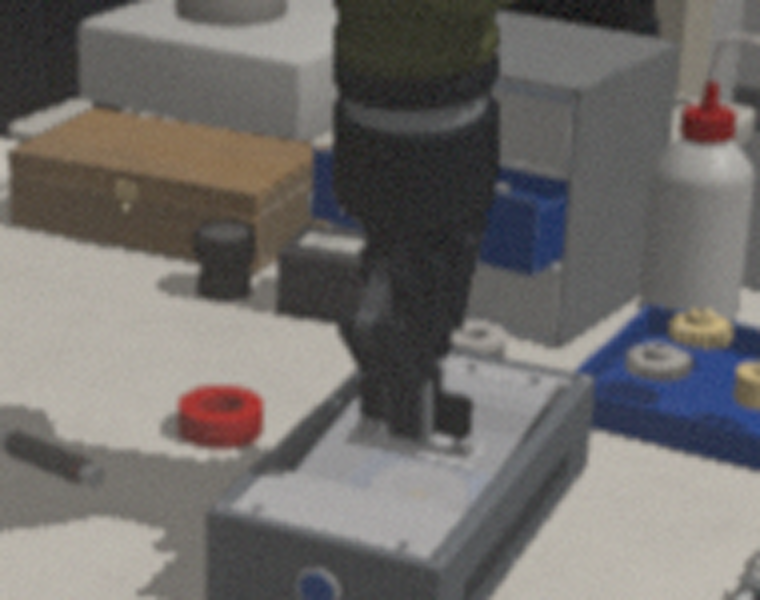

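Emit:
{"name": "send_rows", "arguments": {
  "plan": [
    {"translation":[0.3,0.1,-0.45],"dr":[-0.002,0.03,0.001],"jaw":0.5},
    {"translation":[0.58,0.1,-0.5],"dr":[-0.002,0.055,0.001],"jaw":0.5},
    {"translation":[0.75,0.1,-0.52],"dr":[-0.002,0.075,0.001],"jaw":0.5},
    {"translation":[0.93,0.1,-0.52],"dr":[-0.002,0.095,0.001],"jaw":0.5},
    {"translation":[0.93,0.1,-0.52],"dr":[-0.002,0.095,0.001],"jaw":0.5}
  ]
}}

```text
t: 14.22
tool_pos: [0.5522, -0.1949, 0.0511]
tool_rot: [-0.095, 1.541, 0.047]
ft_force: [11.8, 3.2, -1.7]
width: 0.008
```

Run:
```python
from hf import *
st();where()
for z,th in ((34,.02),(33,.01)):go(*hatch(-84.5,z,th))
```

```text
t 14.22 F [11.8  3.2 -1.7] M [ 0.76 -1.98 -0.11] w 0.0080 pos [ 0.5522 -0.1949  0.0511]
C mm [ 2.9 -0.5 41.4] tilt 0.029 yaw -0.002 roll -0.003 low corner [-82.   -0.4  35.9] far corner [87.9 -0.7 40.9]
pos [ 0.5522 -0.1949  0.0511] tr cm [0.26, 0.05, -0.24] dr [-0.002, 0.009, 0.003]
pos [ 0.5522 -0.1949  0.0511] tr cm [0.45, 0.05, -0.24] dr [-0.002, 0.019, 0.003]
```

Emit:
{"name": "send_rows", "arguments": {
  "plan": [
    {"translation":[0.2,0.06,-0.28],"dr":[-0.002,0.01,0.002],"jaw":0.5},
    {"translation":[0.4,0.06,-0.28],"dr":[-0.002,0.02,0.002],"jaw":0.5},
    {"translation":[0.6,0.06,-0.28],"dr":[-0.002,0.028,0.002],"jaw":0.5},
    {"translation":[0.65,0.06,-0.28],"dr":[-0.002,0.03,0.002],"jaw":0.5},
    {"translation":[0.65,0.06,-0.28],"dr":[-0.002,0.03,0.002],"jaw":0.5}
  ]
}}

```text
t: 14.85
tool_pos: [0.555, -0.1949, 0.0485]
tool_rot: [-0.279, 1.558, -0.136]
ft_force: [9.7, 4.9, 2.8]
width: 0.0081
```

Run:
```python
from hf import *
st();where()
s=camera('scene');crop(s,230,130,190,150,4,'pics/r11s.png');where()
```

```text
t 14.85 F [9.7 4.9 2.8] M [ 0.87 -1.63 -0.1 ] w 0.0081 pos [ 0.555  -0.1949  0.0485]
C mm [ 5.4 -0.9 38.8] tilt 0.013 yaw -0.001 roll -0.004 low corner [-79.6  -0.8  34.8] far corner [90.4 -1.1 36.9]
C mm [ 5.4 -0.9 38.9] tilt 0.013 yaw -0.001 roll -0.004 low corner [-79.6  -0.8  34.8] far corner [90.4 -1.  36.9]
```

View pics/r11s.png

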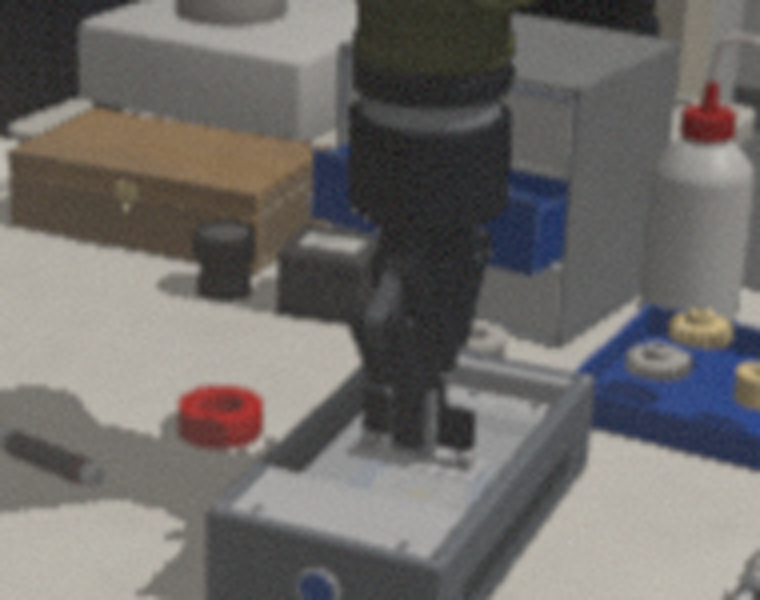

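Emit:
{"name": "send_rows", "arguments": {
  "plan": [
    {"translation":[0.5,0.06,-0.36],"dr":[-0.002,0.02,0.003],"jaw":0.5},
    {"translation":[0.7,0.06,-0.4],"dr":[-0.002,0.03,0.003],"jaw":0.5},
    {"translation":[0.9,0.06,-0.4],"dr":[-0.002,0.035,0.003],"jaw":0.5},
    {"translation":[1.0,0.06,-0.4],"dr":[-0.002,0.035,0.003],"jaw":0.5},
    {"translation":[1.0,0.06,-0.4],"dr":[-0.002,0.035,0.003],"jaw":0.5}
  ]
}}

```text
t: 15.52
tool_pos: [0.5572, -0.1956, 0.0447]
tool_rot: [-2.658, 1.562, -2.514]
ft_force: [5.7, 5.2, 12.9]
width: 0.0079
```

Run:
```python
from hf import *
st();where()
```

```text
t 15.53 F [ 5.7  5.2 12.9] M [ 1.15 -1.25 -0.  ] w 0.0079 pos [ 0.5572 -0.1956  0.0447]
C mm [ 7.3 -1.9 35. ] tilt -0.008 yaw -0.001 roll -0.004 low corner [-77.7  -1.8  32.7] far corner [92.3 -2.  31.3]
```

Emit:
{"name": "send_rows", "arguments": {
  "plan": [
    {"translation":[0.6,0.15,0.0],"dr":[0,0.012,0.003],"jaw":0.5},
    {"translation":[0.6,0.2,0.3],"dr":[0,0.012,0.003],"jaw":0.5},
    {"translation":[0.6,0.2,0.6],"dr":[0,0.012,0.003],"jaw":0.5},
    {"translation":[0.6,0.2,0.9],"dr":[0,0.012,0.003],"jaw":0.5},
    {"translation":[0.6,0.2,0.9],"dr":[0,0.012,0.003],"jaw":0.5}
  ]
}}

```text
t: 16.15
tool_pos: [0.5649, -0.1945, 0.0447]
tool_rot: [-3.01, 1.547, -2.867]
ft_force: [-23.3, -0.1, 31.1]
width: 0.0081
```

Run:
```python
from hf import *
st();where()
t=camera('top');s=camera('scene');crop(s,250,170,150,120,5,'pics/r12s.png');crop(t,325,160,110,140,4,'pics/r12t.png')
```

```text
t 16.15 F [-23.3  -0.1  31.1] M [ 0.25  2.64 -0.05] w 0.0081 pos [ 0.5649 -0.1945  0.0447]
C mm [14.9 -2.  35. ] tilt -0.024 yaw -0.001 roll -0.003 low corner [-70.2  -1.9  34. ] far corner [99.8 -2.1 29.9]
```

View pics/r12s.png

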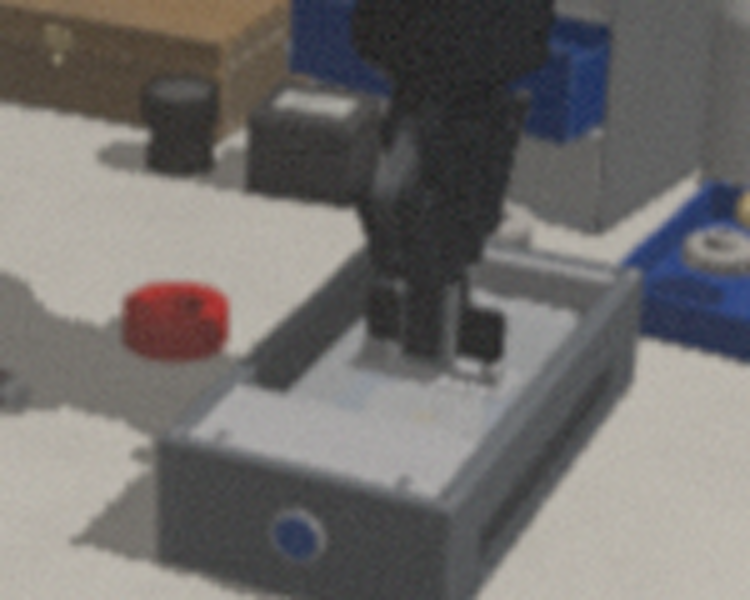

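View pics/r12t.png

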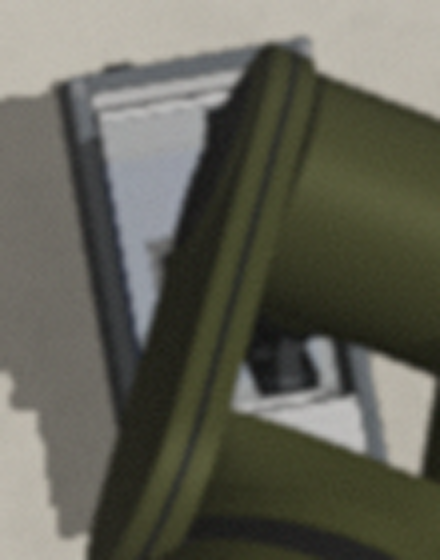

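Emit:
{"name": "send_rows", "arguments": {
  "plan": [
    {"translation":[0.0,0.1,-0.1],"dr":[0,-0.01,0],"jaw":0.5},
    {"translation":[-0.05,0.15,-0.1],"dr":[0,-0.02,0],"jaw":0.5},
    {"translation":[-0.1,0.15,-0.1],"dr":[0,-0.02,0],"jaw":0.5}
  ]
}}

```text
t: 16.62
tool_pos: [0.565, -0.1945, 0.0471]
tool_rot: [-1.604, 1.565, -1.462]
ft_force: [1.7, -5.1, 2.3]
width: 0.0079
```

Run:
```python
from hf import *
st();where()
```

```text
t 16.62 F [ 1.7 -5.1  2.3] M [-0.54 -0.54 -0.03] w 0.0079 pos [ 0.565  -0.1945  0.0471]
C mm [15.3 -2.  37.4] tilt -0.000 yaw -0.002 roll -0.006 low corner [-69.7  -1.9  34.4] far corner [100.3  -2.1  34.3]
```

Emit:
{"name": "send_rows", "arguments": {
  "plan": [
    {"translation":[0.1,0,0],"dr":[0,0,0],"jaw":0.5},
    {"translation":[0.1,0,0],"dr":[0,0,0],"jaw":3.0},
    {"translation":[0.0,0,0],"dr":[0,0,0],"jaw":3.0},
    {"translation":[0.0,0,0],"dr":[0,0,0],"jaw":3.0},
    {"translation":[-2,0,0],"dr":[0,0,0],"jaw":3.0},
    {"translation":[-6,0,0],"dr":[0,0,0],"jaw":3.0},
    {"translation":[-12,0,0],"dr":[0,0,0],"jaw":3.0},
    {"translation":[-18,0,0],"dr":[0,0,0],"jaw":3.0},
    {"translation":[-18,0,0],"dr":[0,0,0],"jaw":3.0}
  ]
}}

```text
t: 17.75
tool_pos: [0.5683, -0.1948, 0.2367]
tool_rot: [-0.851, 1.552, -0.708]
ft_force: [-0.4, -0.1, -0.6]
width: 0.03
```

Run:
```python
from hf import *
st();s=camera('scene');crop(s,250,170,150,120,5,'pics/r13s.png');go([.5,.2,.25],Rt(.1))
```

```text
t 17.75 F [-0.4 -0.1 -0.6] M [-0.03 -0.03  0.04] w 0.0300 pos [ 0.5683 -0.1948  0.2367]
pos [ 0.5666 -0.1941  0.2325] tr cm [-2.19, 39.94, -0.97] dr [0.043, 0.007, 0.011]
```

View pics/r13s.png

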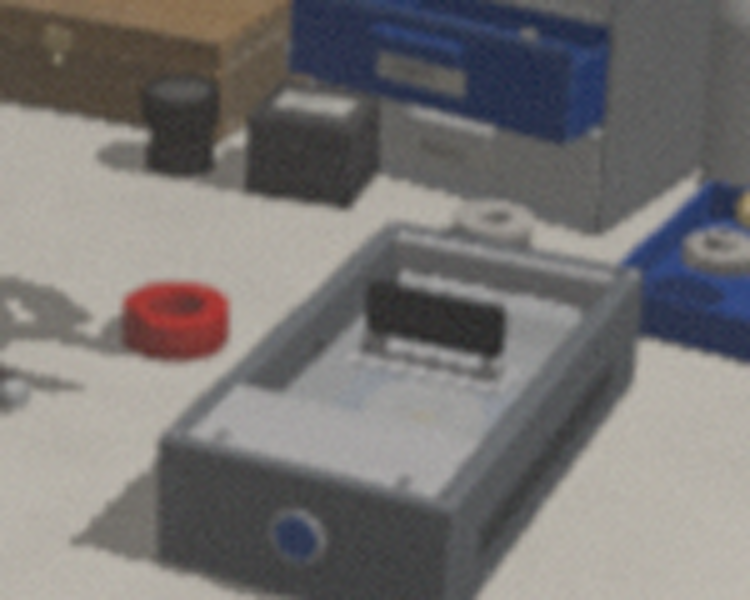

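The hatch lies in the box. I'll move the arm aside to see it from the top.

Emit:
{"name": "send_rows", "arguments": {
  "plan": [
    {"translation":[-2,30,0],"dr":[0,0,0],"jaw":3.0},
    {"translation":[-2,30,0],"dr":[0,0,0],"jaw":3.0},
    {"translation":[-2,30,0],"dr":[0,0,0],"jaw":3.0},
    {"translation":[-2,30,0],"dr":[0,0,0],"jaw":3.0},
    {"translation":[-2,30,0],"dr":[0,0,0],"jaw":3.0},
    {"translation":[-2,30,0],"dr":[0,0,0],"jaw":3.0},
    {"translation":[-2,30,0],"dr":[0,0,0],"jaw":3.0}
  ]
}}

```text
t: 18.68
tool_pos: [0.5232, 0.1028, 0.2482]
tool_rot: [-1.145, 1.559, -1.002]
ft_force: [0.8, 0.3, -0.6]
width: 0.0302
```

Run:
```python
from hf import *
st();t=camera('top');s=camera('scene');cv2.imwrite('pics/t14.png',t);cv2.imwrite('pics/s14.png',s)
crop(t,325,160,110,140,4,'pics/r14t.png');crop(s,270,200,120,100,6,'pics/r14s.png')
def B(P,box=BOX):
    c,s_=np.cos(box[2]),np.sin(box[2]);P=np.array(P,float)/1e3;return P@np.array([[c,s_,0],[-s_,c,0],[0,0,1]])+[box[0],box[1],0]
for x in (8,16):
  print(x,'bar top ends top', ((proj('top',B([[x,29,71],[x,-29,71]]))-[325,160])*4).round(0).tolist(),'scene',((proj('scene',B([[x,29,71],[x,-29,71],[x,29,49],[x,-29,49]]))-[270,200])*6).round(0).tolist())
```

```text
t 18.68 F [ 0.8  0.3 -0.6] M [ 0.04 -0.01 -0.02] w 0.0302 pos [0.5232 0.1028 0.2482]
8 bar top ends top [[167.0, 279.0], [292.0, 257.0]] scene [[307.0, 167.0], [472.0, 203.0], [305.0, 226.0], [468.0, 263.0]]
16 bar top ends top [[164.0, 261.0], [289.0, 240.0]] scene [[316.0, 158.0], [480.0, 193.0], [314.0, 217.0], [476.0, 253.0]]
```

View pics/r14t.png

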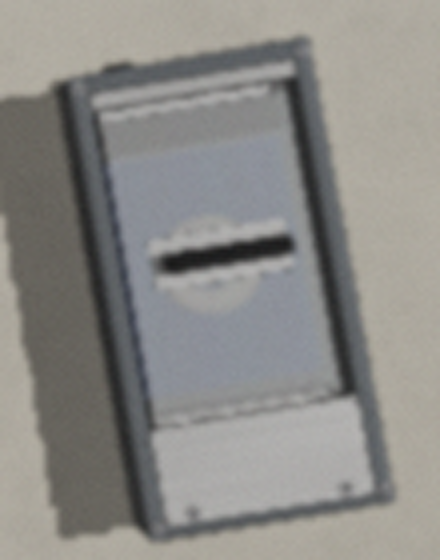

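View pics/r14s.png

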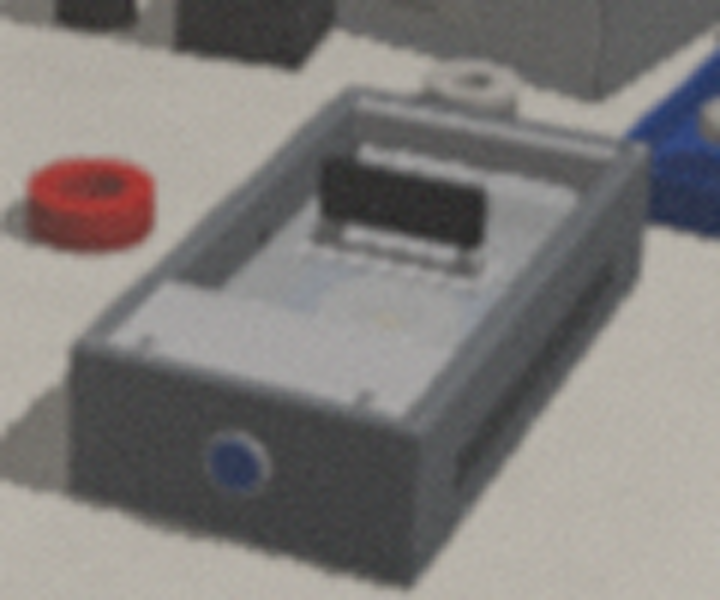

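View pics/t14.png

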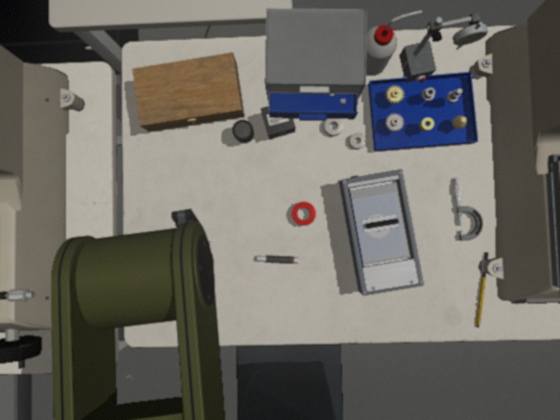

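In the top view the bar runs from (155,263) to (295,244), which puts the plate centre at about 14–16 mm along box x. The far end is hidden under the nose, and the ring shows round the peg through the plate. The bystanders look unmoved, so I'll compare them numerically and hand in.

Run:
```python
from hf import *
a=cv2.imread('pics/top0.png');b=cv2.imread('pics/t14.png')
for n,(x,y,w,h) in dict(mid=(320,115,28,24),plug=(248,250,56,20),loupe=(228,116,30,30),red=(288,199,32,30)).items():
    A=cv2.cvtColor(a[y:y+h,x:x+w],6).astype(np.float32);C=cv2.cvtColor(b[y:y+h,x:x+w],6).astype(np.float32)
    print(n,np.round(cv2.phaseCorrelate(A,C,cv2.createHanningWindow((w,h),cv2.CV_32F)),2) if 0 else cv2.phaseCorrelate(A,C))
print(sign_off())
```

```text
mid ((0.050999945993682516, 0.05455527434926566), 0.9888423458155658)
plug ((0.1943440654452928, -0.03745961074307935), 0.8774639550844828)
loupe ((-0.07510711078281673, -0.08731465511865366), 0.9899848646587796)
red ((-0.058430763927244556, -0.0615303020068243), 0.9528562148412069)
the job is handed in; nothing more can be done
None
```

The large ring is in the dry box over the brass peg, the hatch is closed under the nose, and the job is handed in at about 19 s of the 61 s. `sign_off()` gave no verdict.

**What I did:** I set the ring down over the peg and felt it touch the floor at the expected height. I tilted the hatch and fed its end under the wide lip. By the arm's pose this pushed the rail back about 17 mm. I lowered the far end past the nose, pressed it down on the seal, slid it forward until it stopped at the end wall, and let go.

**Last checks:**
- **Ring:** seen concentric with the peg right after release, and still visible round it through the closed plate.
- **Hatch position:** before release the arm's pose gave the plate centre at box x ≈ 15.3, y ≈ −2 and z ≈ 37.4 mm, level. The end wall pushed back with about 23 N at x ≈ 15, so the far end is under the nose and not stopped in front of it.
- **Bystanders:** the middle ring, plug gauge, loupe and red look-alike shifted by less than 0.2 pixel.

**What disagreed or was not measured:**
- The two cameras put the hatch centre about 2 to 5 mm apart along x: roughly 14 mm from the top view and 16 to 19 mm from the scene view.
- The hatch sits about 2 mm toward the −y wall and looks turned up to 0.03 rad from the box. My fit of the box's own angle is only good to about 0.01 rad.
- I did not measure the plate's height and level, or the rail's reading, after letting go.

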